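# Scrape the stone chips off the plate

### The arm

A 7-joint arm with a two-finger parallel gripper is mounted at the origin on the work surface. World frame = base frame: x ahead of the robot, y to its left, z up, the work surface at z = 0. Lengths are in mm, angles in degrees, forces in N, time in s.
With the tool pointing down it reaches from about 350 to 900 mm from the base axis. Payload 7.2 kg.
Tool frame: the origin (TCP) lies midway between the tips of the shut fingers; the grasp point (between the pads) lies 19 mm behind it; z points along the fingers, y is the line along which they close (so a half turn about z gives the same grasp; the last joint's range is limited). The gripper opens to 85 mm and grips with 20 to 120 N. Pads are 22 mm wide; open, the fingers measure 114 mm over their backs; the gripper's body (76 mm by 85 mm) begins 54 mm behind the grasp point. The pads swing forward as they close: fully open they stand 13 mm farther back than shut.
Start: joints at [-3.908, 23.554, -0.728, 91.456, 0.321, 64.991, -4.71], TCP at [625.003, -0.011, 231.297] pointing down, gripper open.
Joint ranges: [-169.25, 169.25], [-16.82, 113.86], [-84.01, 82.57], [7.8, 145.47], [-59.2, 239.2], [7.22, 106.19], [-163.78, 163.78]. Speed limits (degrees/s): [136.94, 136.94, 172.46, 172.46, 180, 180, 180].

### API

Orientations are given as [roll, pitch, yaw] about the fixed x, y, z axes, in that order (R = Rz(yaw) Ry(pitch) Rx(roll)).
In Python, from cell import env gives the robot as it stands. The module is installed in compiled form; this text tells all that it offers.
- The arm moves only by the tool move_arm, never from a script. Its arguments are lists of equal length, an entry for each row: "linear": the shift along the tool's x, y, z normalised to -1 to 1, where 1 is 15 cm, a list of three; "twist": the turn, a rotation vector about the tool's x, y, z normalised to -1 to 1, where 1 is 180 degrees, a list of three. In form: {"linear": [[x, y, z], ...], "twist": [[ax, ay, az], ...]}. A call has 1 to 5 rows; each row is the pose to reach, as a shift and turn from the pose commanded when the call began, along the tool's axes at that moment, turning the shorter way round; what a row does not reach only later rows make up. A row lasts 1/10 s, in which the tool goes at most 50 mm and 8.59 degrees, less where a joint would pass 70% of its speed; a pose out of reach is approached as far as the arm can. A call with a number of a shift or a turn outside -1 to 1 is refused whole. A call with a gripper value outside its range is refused whole. "hand" is the opening, from -1 (shut) to 1 (fully open), set as the call begins (left out, the last holds). The fingers move at their own pace and stop on an object; "grip_force" is the grip in N (left out, the last holds). Time passes only in rows, so rows that repeat a pose let the fingers close. It gives the time, the measured TCP pose, the force, the opening and the grip force at its end, in the units of the state.
- env.observe(): the state, without advancing time (a new reading comes with each control period).
- env.camera(name): name is "scene" or "side" or "wrist"; returns a dict with "image" (480x640x3 uint8, red, green, blue), "fovy" (degrees; the focal length in pixels is half the picture's height over the tangent of half this angle, whatever the lens; pixels are square), "cx", "cy" (the principal point, pixels), "R" (3x3) and "t" (3): a world point X has camera coordinates R X + t; the wrist camera has in their place "mount" (4x4, takes a point from camera to tool coordinates, whose origin is the TCP and whose axes are the flange's). Camera axes: x right, y down, z forward; pixel columns grow to the right and rows downward; lengths in mm; the calibration is good to about 2 mm. The wrist camera is an equidistant fisheye: a pixel r from the principal point sees the ray r / f radians off the axis. A picture is of the moment at which its call begins: read the wrist's pose just before it. There is no depth.
- env.job_done(): hands the job in; it is judged then, once.
The state is a dict: "clock": time; "qpos": joint angles; "qd": joint speeds; "joint_torque": joint torques, N m; "ee_pos": TCP position; "orientation": TCP orientation; "force": force on the tool from outside, world axes, zero at the start; "moment": the same for the moment, N m; "opening": finger opening in mm; "grasp_force": force on a finger pad.
Only numpy, scipy, OpenCV 4.12 (cv2) and the standard library are available. Lean on these libraries where they do the work, as an engineer would, in place of code of your own. Each camera call takes 0.05 s, during which the arm holds its last target. There are 200 camera calls.

### The job

Clear the steel plate: the scraper block lies flat on the rubber mat, so first stand it upright on its foot on the mat, let go of it, and take it afresh by its grip. Wipe all five stone chips along the plate into the trough with the scraper, never touching a chip with the gripper, then stand the scraper upright on the mat again and let go. Leave everything else where it is.

Things in the scene. Friction and masses are not known exactly. Their poses are not given: they have to be found in the camera images.
- scraper: T-shaped scraper block, 100 mm long, 30 mm thick, 0.15 to 0.3 kg, lying flat at first: an aluminium block 96 mm wide and 40 mm long with a dark rubber foot on its end face, then a white grip 40 mm wide and 60 mm long. Origin: middle of the foot end, on the face it first lies on. x runs from foot (0) to grip end (100 mm), up when standing; y along the foot; z through the thickness (0 to 30 mm)
- foot (a point): centre of the scraper's 96 x 30 mm foot face; axes as the scraper
- grip (a point): centre of the scraper's white grip, 75 mm from the foot face, mid thickness; axes as the scraper
- plate: Fixed steel plate with a trough. Origin on the bench under it; x points along the plate to the trough, z up. Flat plate from x = -110 to 100 mm, top 35 mm above the bench, ends open, side rims 10 mm higher with inner faces at y = +-80 mm. Past its edge at x = 100 mm lies the open trough: inside x = 100 to 170 mm, y = +-80 mm, floor 5 mm and walls 36 mm above the bench
- mat: The fixed thin dark rubber mat, 200 x 200 mm and 4 mm thick, flat on the bench; origin at the centre of its underside, x and y along its sides
- chip1: One of five loose black bitumen-coated stone chips on the plate, about 20 x 18 mm and 14 mm high, about 12 g; origin at its centre, 7 mm above what it lies on
- chip2: One of five loose black bitumen-coated stone chips on the plate, about 20 x 18 mm and 14 mm high, about 12 g; origin at its centre, 7 mm above what it lies on
- chip3: One of five loose black bitumen-coated stone chips on the plate, about 20 x 18 mm and 14 mm high, about 12 g; origin at its centre, 7 mm above what it lies on
- chip4: One of five loose black bitumen-coated stone chips on the plate, about 20 x 18 mm and 14 mm high, about 12 g; origin at its centre, 7 mm above what it lies on
- chip5: One of five loose black bitumen-coated stone chips on the plate, about 20 x 18 mm and 14 mm high, about 12 g; origin at its centre, 7 mm above what it lies on
- tin: bystander: low round metal tin, 52 mm across, 40 mm high; origin under its centre
- weight: bystander: brass weight, 42 mm across, 44 mm high; origin under its centre
- spatula: bystander: spatula lying on the bench, 200 mm long along its own x; origin at its underside
- mould: bystander: brass ring mould, 80 mm across, 30 mm high; origin under its centre
- bottle: bystander: white bottle, 70 mm across, 190 mm high; origin under its centre
- jar: bystander: amber jar, 70 mm across, 70 mm high; origin under its centre
- beaker: bystander: glass beaker, 70 mm across, 70 mm high; origin under its centre

How it is judged (in metres and radians):
On the way, in this order (a step that is already met when the one before it is completed fails the run):
1. the scraper stands upright on its foot on the mat, let go (angle between scraper's own x axis and vertical below 0.1 rad and x of foot in the frame of mat between -0.1 and 0.1 m and y of foot in the frame of mat between -0.1 and 0.1 m and z of foot in the frame of mat below 0.012 m and linear speed of scraper below 0.02 m/s and contact force between each of the arm, the fingers and scraper below 0.1 N), for 0.3 s.
2. all five chips lie in the trough (x of chip1 in the frame of plate between 0.1 and 0.175 m and y of chip1 in the frame of plate between -0.085 and 0.085 m and z of each of chip1, chip2, chip3, chip4, chip5 in the frame of plate below 0.034 m and x of chip2 in the frame of plate between 0.1 and 0.175 m and y of chip2 in the frame of plate between -0.085 and 0.085 m and x of chip3 in the frame of plate between 0.1 and 0.175 m and y of chip3 in the frame of plate between -0.085 and 0.085 m and x of chip4 in the frame of plate between 0.1 and 0.175 m and y of chip4 in the frame of plate between -0.085 and 0.085 m and x of chip5 in the frame of plate between 0.1 and 0.175 m and y of chip5 in the frame of plate between -0.085 and 0.085 m), for 0.2 s.
At the end, for the whole second after the job is handed in: All five chips lie in the plate's trough (centres inside it and lower than 34 mm above the bench), and the scraper stands released and at rest on its foot on the mat: within 0.1 rad of upright, the centre of its foot over the mat (all of step 1 and all of step 2); the robot touches nothing.
It fails at once if the gripper or arm touches a chip (contact force between any of the fingers, the arm and chip1 above 0.3 N or contact force between any of the fingers, the arm and chip2 above 0.3 N or contact force between any of the fingers, the arm and chip3 above 0.3 N or contact force between any of the fingers, the arm and chip4 above 0.3 N or contact force between any of the fingers, the arm and chip5 above 0.3 N).
It fails at once if a bystander is shifted by more than 30 mm (distance of any of tin, weight, spatula, mould, bottle, jar, beaker from where it was at the start of the episode above 0.03 m).
It also fails if it takes over 72 s, if anything falls off the work surface, if the arm or the gripper's body presses on something with over 40 N, if the wrist force passes 120 N, or if a joint passes its speed limit or range.

## Working session

There is one attempt and no reset: what is moved stays moved. The work goes in short steps, Python scripts to look and compute and a tool call to move; the robot and the scene stay as the last step left them, time stands still between calls to the robot, and variables do not carry over. Pictures are saved under pics/ and viewed, at most 10 in all, crops included, and the job is handed in when it is done.

Besides the shell and the picture viewer there is one more tool, called after "Emit:" as name(argument=value, ...) on one line, values as JSON. move_arm: Moves the arm, as the interface text tells. Scaled input: -1 to 1 covers 15 cm each way for a shift and 180 degrees each way for a turn. Its arguments: {"type":"object","properties":{"linear":{"type":"array","items":{"type":"array","items":{"type":"number"}}},"twist":{"type":"array","items":{"type":"array","items":{"type":"number"}}},"hand":{"type":"number"},"grip_force":{"type":"number"}},"required":["linear","twist"]}

```bash
mkdir -p pics; python3 - <<'E'
from cell import env
import cv2,numpy as np,pickle
s=env.observe();print({k:np.round(v,3).tolist() for k,v in s.items()})
d={}
for n in("scene","side","wrist"):
    c=env.camera(n);d[n]=c;cv2.imwrite(f"pics/{n}0.png",c["image"][:,:,::-1]);print(n,{k:np.round(v,4).tolist() for k,v in c.items() if k!="image"})
d['state']=s
pickle.dump(d,open("c0.pkl","wb"))
E
```

```text
{'clock': 0.0, 'qpos': [-3.908, 23.6, -0.729, 91.502, 0.32, 64.99, -4.71], 'qd': [-0.009, -0.031, -0.005, 0.03, 0.011, 0.021, 0.011], 'joint_torque': [-0.001, -60.064, 0.681, -29.942, 0.014, 0.01, 0.0], 'ee_pos': [624.525, -0.022, 230.465], 'orientation': [-179.91, 0.006, 90.002], 'force': [0.749, 0.344, -0.274], 'moment': [-0.025, -0.013, 0.004], 'grasp_force': 0.0, 'opening': 85.451}
scene {'fovy': 46.4286, 'cx': 330.3064, 'cy': 244.617, 'R': [[0.8596, 0.5106, -0.0195], [0.3071, -0.5469, -0.7789], [-0.4083, 0.6635, -0.6269]], 't': [-509.0008, -145.2332, 1690.3517]}
side {'fovy': 54.0989, 'cx': 321.9132, 'cy': 240.2253, 'R': [[-0.9902, -0.1394, 0.0029], [-0.1072, 0.7477, -0.6553], [0.0892, -0.6492, -0.7554]], 't': [601.5586, 98.5948, 1116.3838]}
wrist {'fovy': 65.7065, 'cx': 321.8374, 'cy': 236.0725, 'mount': [[0.0001, -0.9625, -0.2714, 69.1997], [1.0, 0.0, 0.0003, 0.8758], [-0.0002, -0.2714, 0.9625, -142.589], [0.0, 0.0, 0.0, 1.0]]}
```

View pics/scene0.png

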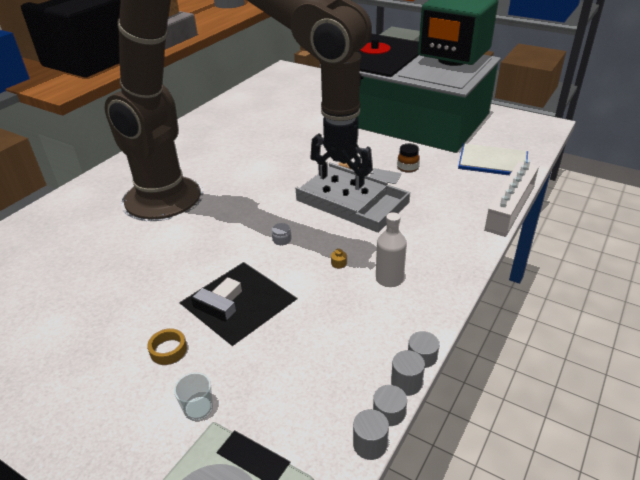

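View pics/side0.png

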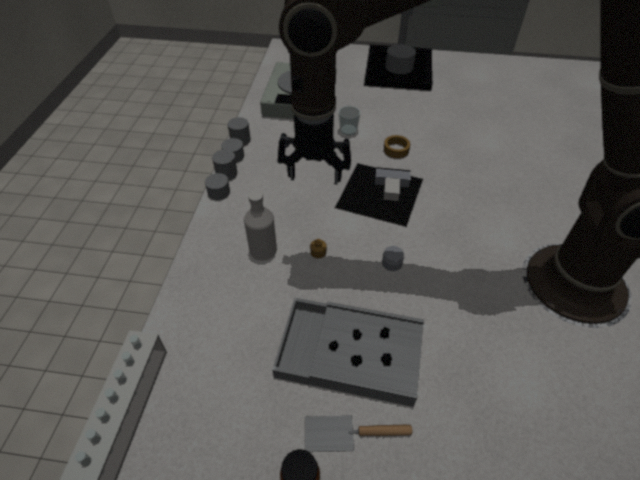

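View pics/wrist0.png

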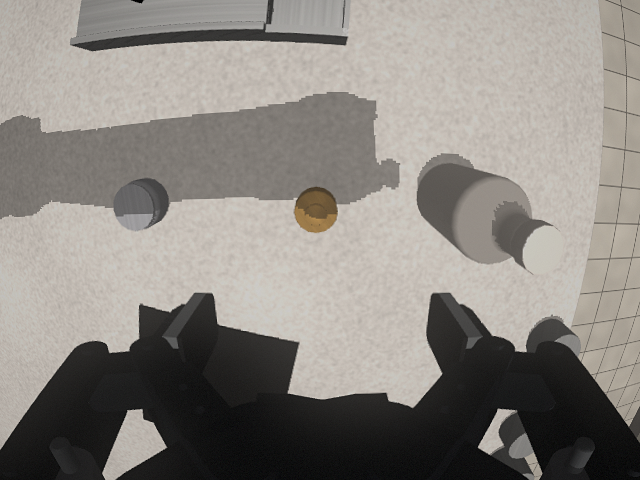

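The scene view shows the mat at around (238,302) with the scraper lying on it: block at (213,303), grip at (230,290). The plate with its chips is at (350,190), trough to the right. In the side view the mat is at (380,193), the scraper block at (392,175), grip at (392,188), and the plate at (350,350) with the trough to the left (+x).

```bash
cat > h.py <<'E'
import numpy as np,cv2
from scipy.spatial.transform import Rotation as Ro
def f(c): return 240/np.tan(np.radians(c["fovy"])/2)
def cast(c,uv,z):
    R=np.array(c["R"]);t=np.array(c["t"]);uv=np.atleast_2d(uv).astype(float)
    d=np.c_[(uv[:,0]-c["cx"])/f(c),(uv[:,1]-c["cy"])/f(c),np.ones(len(uv))]@R
    o=-R.T@t
    return o+d*((z-o[2])/d[:,2])[:,None]
def proj(c,X):
    p=np.atleast_2d(X)@np.array(c["R"]).T+np.array(c["t"]);return np.c_[p[:,0]/p[:,2]*f(c)+c["cx"],p[:,1]/p[:,2]*f(c)+c["cy"]]
def castw(c,s,uv,z):
    M=np.array(c["mount"]);uv=np.atleast_2d(uv).astype(float)
    d=uv-[c["cx"],c["cy"]];r=np.linalg.norm(d,axis=1);a=r/f(c)
    v=np.c_[d/r[:,None]*np.sin(a)[:,None],np.cos(a)]
    T=Ro.from_euler('xyz',s["orientation"],degrees=True).as_matrix()
    v=v@M[:3,:3].T@T.T;o=T@M[:3,3]+np.array(s["ee_pos"])
    return o+v*((z-o[2])/v[:,2])[:,None]
def blobs(m,a0=8,a1=1e9):
    n,l,st,ce=cv2.connectedComponentsWithStats(m.astype(np.uint8))
    return [(ce[i],st[i],l==i) for i in range(1,n) if a0<=st[i][4]<=a1]
E
python3 - <<'E'
from h import *;import pickle
d=pickle.load(open("c0.pkl","rb"))
for n,roi in(("scene",(170,255,310,350)),("side",(330,160,430,225))):
    c=d[n];g=c["image"].max(2).astype(int);m=np.zeros_like(g,bool);x0,y0,x1,y1=roi
    m[y0:y1,x0:x1]=g[y0:y1,x0:x1]<45
    b=max(blobs(m),key=lambda b:b[1][4])
    h=cv2.convexHull(np.argwhere(b[2])[:,::-1].astype(np.float32))
    q=cv2.approxPolyDP(h,6,True)[:,0]
    print(n,"mat",q.tolist());P=cast(c,q,4)[:,:2];print(np.round(P,1).tolist(),P.mean(0))
    # scraper within hull
    hm=cv2.fillConvexPoly(np.zeros(g.shape,np.uint8),h.astype(int),1)>0
    for lo,nm in((50,"scr"),):
        for bb in blobs(hm&(g>lo),30):
            q2=cv2.minAreaRect(np.argwhere(bb[2])[:,::-1].astype(np.float32));print(nm,bb[0],bb[1],q2)
    img=cv2.resize(c["image"][y0-8:y1+8,x0-8:x1+8],None,fx=4 if n=="scene" else 6,fy=4 if n=="scene" else 6,interpolation=cv2.INTER_NEAREST);cv2.imwrite(f"pics/crop_{n}.png",img[:,:,::-1]);print(img.shape)
for n,roi in(("scene",(295,165,410,225)),("side",(275,295,425,405))):
    c=d[n];g=c["image"].max(2).astype(int);x0,y0,x1,y1=roi;m=np.zeros_like(g,bool);m[y0:y1,x0:x1]=g[y0:y1,x0:x1]<25
    for b in blobs(m,8,200):print(n,b[0].round(1),b[1],cast(c,b[0],42)[0,:2].round(1))
c=d["side"]
print("plate side rough",cast(c,[[423,320],[414,400],[276,378],[297,303]],[45,45,36,36][0]).round(1).tolist())
a=cv2.resize(cv2.imread("pics/crop_side.png"),None,fx=.9,fy=.9);b=cv2.resize(d["side"]["image"][285:410,260:435,::-1],None,fx=4,fy=4,interpolation=cv2.INTER_NEAREST);cv2.imwrite("pics/plate.png",b)
E
```

```text
scene mat [[295.0, 298.0], [232.0, 344.0], [181.0, 303.0], [242.0, 264.0]]
[[595.1, -169.5], [554.4, -357.5], [368.8, -317.3], [408.1, -132.9]] [ 481.59229473 -244.29920857]
scr [221.19238281 295.48339844] [ 190  277   52   42 1024] ((219.71800231933594, 291.6887512207031), (46.21943283081055, 38.350276947021484), 31.429563522338867)
(444, 624, 3)
side mat [[421.0, 179.0], [406.0, 224.0], [336.0, 207.0], [358.0, 164.0]]
[[364.4, -310.9], [402.9, -127.5], [592.0, -163.8], [549.1, -351.2]] [ 477.10366181 -238.3242476 ]
scr [391.24193548 182.01075269] [376 168  36  31 558] ((390.41802978515625, 185.09835815429688), (35.901912689208984, 27.599239349365234), 13.240520477294922)
(486, 696, 3)
scene [323.8 170.3] [322 165   4  13  39] [387.5 307.2]
scene [360.9 170.8] [350 165  21  21 182] [487.9 359.6]
scene [334.2 178.6] [332 176   5   6  20] [439.2 281.9]
scene [352.8 181.9] [351 180   4   5  16] [496.7 292.6]
scene [326.  188.7] [324 187   5   5  20] [446.2 223. ]
scene [364.1 190.7] [362 189   5   4  17] [548.  267.3]
scene [345.3 192. ] [344 190   4   5  18] [503.9 235.1]
side [384.3 332.6] [381 328   8  10  59] [444.8 225.8]
side [356.5 334.1] [354 330   7   9  50] [501.8 237.4]
side [333.  345.5] [330 342   7   8  48] [546.8 270.3]
side [386.1 359.1] [382 354   9  11  79] [438.  285.1]
side [356.  360.1] [352 356   9  10  72] [497.4 295.8]
plate side rough [[365.5, 185.7, 45.0], [382.3, 362.8, 45.0], [647.1, 356.5, 45.0], [636.8, 181.3, 45.0]]
```

View pics/crop_side.png

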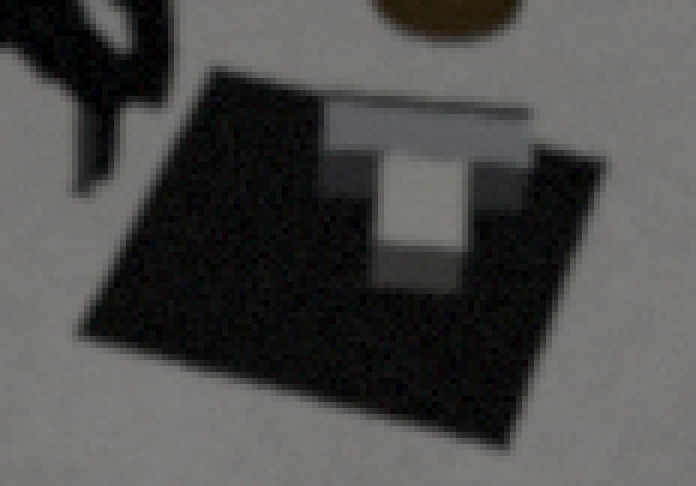

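View pics/plate.png

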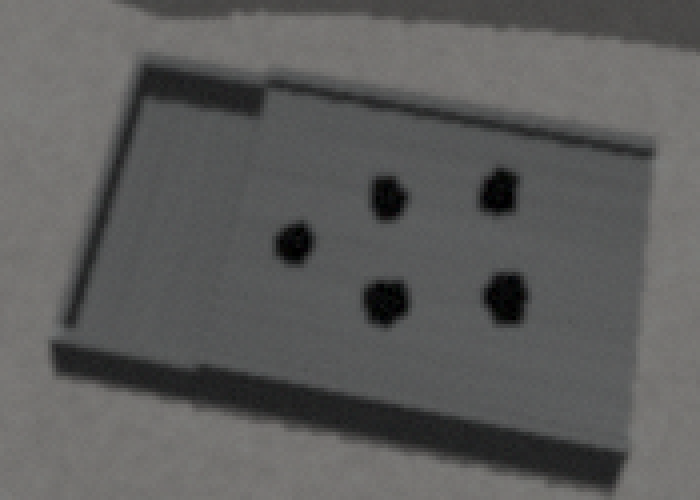

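The side crop (offset 322,152, ×6) shows the scraper's foot end at the top (towards −y), with block top corners at (325,98) and (530,113) and the grip top from (382,152) to (470,247). In the plate crop (offset 260,285, ×4) the rim corners are at (655,140) and (627,455), the plate edge steps at (268,75) and (200,367), and the five chips are spread over the plate.

```bash
python3 - <<'E'
from h import *;import pickle
d=pickle.load(open("c0.pkl","rb"));c=d["side"];o=np.array([322,152]);
def S(p,z):return cast(c,o+(np.array(p)+.0)/6-.5,z)
b=S([[325,98],[530,113],[533,165],[320,150]],34);g=S([[382,150],[470,157],[467,248],[373,243]],34)
print("block",b.round(1).tolist(),b.mean(0));print("grip",g.round(1).tolist(),g.mean(0))
for e in(b[1]-b[0],b[2]-b[3],g[2]-g[3],g[2]-g[1],g[3]-g[0],b[2]-b[1]):print(np.linalg.norm(e).round(1),np.degrees(np.arctan2(e[1],e[0])).round(1))
P=lambda p,z:cast(c,np.array([260,285])+np.array(p)/4-.5,z)[0]
A=P([655,142],45);B=P([627,455],45);C=P([268,75],45);D=P([200,367],45);T1=P([143,60],36);T2=P([52,343],36)
for n,v in zip("A B C D T1 T2".split(),(A,B,C,D,T1,T2)):print(n,v.round(1))
for e in(C-A,D-B,B-A,D-C,T1-A,T2-B):print(np.linalg.norm(e[:2]).round(1),np.degrees(np.arctan2(e[1],e[0])).round(1))
# mould etc
for p in([397,147],[348,122]):print(cast(c,p,20).round(0))
cs=d["scene"];print("scene grip top centre px", proj(cs,g.mean(0)),proj(cs,b.mean(0)))
g_=cs["image"].astype(int);m=(g_.min(2)>150);m[:270]=0;m[320:]=0;m[:,:195]=0;m[:,250:]=0
hull=cv2.fillConvexPoly(np.zeros(m.shape,np.uint8),np.array([[290,298],[232,340],[185,303],[242,268]]),1)>0
for q in blobs(m&hull,20):print(q[0],q[1],cast(cs,q[0],34))
E
```

```text
block [[496.6, -305.5, 34.0], [400.4, -308.5, 34.0], [398.4, -271.9, 34.0], [496.5, -268.2, 34.0]] [ 447.97884523 -288.5311747    34.        ]
grip [[468.0, -272.4, 34.0], [427.4, -273.3, 34.0], [426.8, -211.6, 34.0], [468.7, -208.9, 34.0]] [ 447.72702641 -241.53299376   34.        ]
96.2 -178.2
98.2 -177.9
42.1 -176.3
61.7 90.6
63.5 89.3
36.7 93.2
A [365.  185.6  45. ]
B [378.1 358.9  45. ]
C [573.2 172.9  45. ]
D [583.5 343.9  45. ]
T1 [643.6 167.   36. ]
T2 [658.7 337.7  36. ]
208.6 -3.5
206.0 -4.2
173.7 85.7
171.3 86.6
279.2 -3.8
281.3 -4.3
[[ 439. -428.   20.]]
[[ 599. -533.   20.]]
scene grip top centre px [[225.6008675  285.92030051]] [[212.79288786 298.06067972]]
[219.4992 294.088 ] [196 278  44  32 625] [[ 453.0303355  -270.48902144   34.        ]]
```

Emit:
move_arm(linear=[[-0.9,-0.9,0],[-0.9,-0.9,0],[-0.9,-0.9,0],[-0.9,-0.9,0],[-0.9,-0.9,0]], twist=[[0,0,0],[0,0,0],[0,0,0],[0,0,0],[0,0,0]], hand=1)

```text
clock: 0.65
ee_pos: [485.9, -140.0, 231.4]
orientation: [-179.9, 0.1, 89.6]
force: [0.4, 0.3, 1.1]
opening: 85.7
grasp_force: 0.0
```

Emit:
move_arm(linear=[[-0.73,-0.27,0],[-0.73,-0.27,0],[-0.73,-0.27,0],[-0.73,-0.27,0],[-0.73,-0.27,0]], twist=[[0,0.25,0],[0,0.25,0],[0,0.25,0],[0,0.25,0],[0,0.25,0]])

```text
clock: 1.15
ee_pos: [449.9, -246.3, 231.9]
orientation: [179.9, -40.6, 89.9]
force: [-0.2, 1.0, -1.0]
opening: 85.2
grasp_force: 0.0
```

Emit:
move_arm(linear=[[0,0,0],[0,0,0],[0,0,0]], twist=[[0,0.0,0],[0,0,0],[0,0,0]])

```text
clock: 1.45
ee_pos: [450.4, -243.2, 232.0]
orientation: [180.0, -40.2, 90.2]
force: [-0.1, 0.6, -0.3]
opening: 85.7
grasp_force: 0.0
```

Emit:
move_arm(linear=[[0,0,0],[0,0,0],[0,0,0]], twist=[[0,0.11,0],[0,0.11,0],[0,0.11,0]])

```text
clock: 1.75
ee_pos: [449.3, -244.1, 230.5]
orientation: [-179.7, -60.3, 89.8]
force: [-0.6, -1.2, -1.6]
opening: 85.2
grasp_force: 0.0
```

```bash
python3 -c "
from cell import env;s=env.observe();print(s['qpos'],s['ee_pos'],s['orientation'])"
```

```text
[ 45.15171192  41.35298041   2.4596922   87.01995406 -38.10895616
 101.66923941  57.70140484] [ 449.31771634 -244.07668336  230.54059817] [-179.6559145   -60.27701591   89.75754175]
```

Emit:
move_arm(linear=[[0,0,0],[0,0,0],[0,0,0],[0,0,0],[0,0,0]], twist=[[0,-0.5,0],[0,-0.5,0],[0,-0.5,0],[0,-0.5,0],[0,-0.5,0]])

```text
clock: 2.25
ee_pos: [451.0, -244.0, 234.1]
orientation: [179.7, -16.6, 90.2]
force: [-0.4, 0.6, -0.2]
opening: 85.6
grasp_force: 0.0
```

Emit:
move_arm(linear=[[0,0,0],[0,0,0],[0,0,0],[0,0,0],[0,0,0]], twist=[[0,-0.3,0],[0,-0.3,0],[0,-0.3,0],[0,-0.3,0],[0,-0.3,0]])

```text
clock: 2.75
ee_pos: [451.9, -242.4, 234.6]
orientation: [179.4, 25.9, 90.1]
force: [-0.4, -0.5, -1.3]
opening: 85.4
grasp_force: 0.0
```

Emit:
move_arm(linear=[[0,0,0],[0,0,0],[0,0,0]], twist=[[0,-0.1,0],[0,-0.1,0],[0,-0.1,0]])

```text
clock: 3.05
ee_pos: [451.3, -239.4, 230.9]
orientation: [179.9, 43.6, 90.6]
force: [0.2, 0.0, 0.2]
opening: 85.1
grasp_force: 0.0
```

```bash
python3 - <<'E'
from cell import env;import cv2,pickle
s=env.observe();print(s['qpos'],s['ee_pos'],s['orientation'])
c=env.camera("wrist");pickle.dump((s,c),open("w1.pkl","wb"));cv2.imwrite("pics/w1.png",c["image"][:,:,::-1])
E
```

```text
[-12.0489236   13.33186239   6.42294963 121.64965032  49.63056103
  61.3114599  -36.33677136] [ 451.32089945 -239.39360184  230.92205557] [179.94721515  43.62720335  90.64479337]
```

View pics/w1.png

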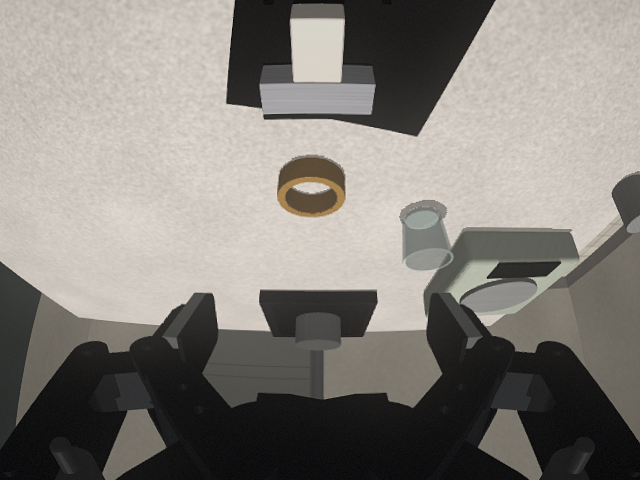

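The wrist view shows the scraper at the top, with the grip's top face from (292,17) to (343,82) and the block below it; the mat surrounds it and the mould is at (312,187).

```bash
python3 - <<'E'
from h import *;import pickle
s,c=pickle.load(open("w1.pkl","rb"))
P=castw(c,s,[[292,17],[343,17],[343,82],[291,81],[261,85],[375,86]],34);print(P.round(1),P[:4].mean(0))
E
```

```text
[[ 430.8 -211.7   34. ]
 [ 467.1 -211.5   34. ]
 [ 470.  -271.5   34. ]
 [ 427.8 -270.7   34. ]
 [ 402.8 -274.1   34. ]
 [ 496.6 -274.4   34. ]] [ 448.93228595 -241.36663716   34.        ]
```

Emit:
move_arm(linear=[[0.7,-0.01,0.84],[0.7,-0.01,0.84],[0.7,-0.01,0.84],[0.7,-0.01,0.84],[0.7,-0.01,0.84]], twist=[[0,0,0],[0,0,0],[0,0,0],[0,0,0],[0,0,0]])

```text
clock: 3.6
ee_pos: [446.9, -255.8, 66.5]
orientation: [-179.7, 43.4, 90.2]
force: [-0.4, -0.1, -0.6]
opening: 85.4
grasp_force: 0.0
```

Emit:
move_arm(linear=[[0,0,0],[0,0,0]], twist=[[0,0,0],[0,0,0]])

```text
clock: 3.8
ee_pos: [448.7, -255.5, 69.3]
orientation: [179.9, 43.5, 89.9]
force: [-0.2, 0.1, -0.4]
opening: 85.4
grasp_force: 0.0
```

Emit:
move_arm(linear=[[0.13,0,0.13],[0.2,0,0.2],[0.26,0,0.265],[0.26,0,0.265],[0.26,0,0.265]], twist=[[0,0,0],[0,0,0],[0,0,0],[0,0,0],[0,0,0]])

```text
clock: 4.3
ee_pos: [448.1, -254.4, 13.0]
orientation: [-180.0, 43.5, 90.0]
force: [0.7, 0.4, 0.0]
opening: 85.2
grasp_force: 0.0
```

Emit:
move_arm(linear=[[0,0,0],[0,0,0],[0,0,0],[0,0,0],[0,0,0]], twist=[[0,0,0],[0,0,0],[0,0,0],[0,0,0],[0,0,0]], hand=-1, grip_force=80)

```text
clock: 4.8
ee_pos: [447.7, -254.3, 12.5]
orientation: [-179.9, 43.6, 90.1]
force: [-0.7, 3.1, 6.3]
opening: 39.0
grasp_force: 80.2
```

Emit:
move_arm(linear=[[0,0,0],[0,0,0],[0,0,0],[0,0,0],[0,0,0]], twist=[[0,0,0],[0,0,0],[0,0,0],[0,0,0],[0,0,0]])

```text
clock: 5.3
ee_pos: [447.8, -254.3, 12.5]
orientation: [-179.9, 43.6, 90.1]
force: [-1.0, 3.1, 7.7]
opening: 38.6
grasp_force: 80.3
```

Emit:
move_arm(linear=[[-0.2,0,-0.21],[-0.4,0,-0.42],[-0.5,0,-0.53],[-0.5,0,-0.53],[-0.5,0,-0.53]], twist=[[0,0,0],[0,0,0],[0,0,0],[0,0.05,0],[0,0.1,0]])

```text
clock: 5.8
ee_pos: [448.2, -252.2, 121.6]
orientation: [-179.9, 27.2, 90.2]
force: [-1.5, -0.4, -3.4]
opening: 38.8
grasp_force: 80.9
```

Emit:
move_arm(linear=[[0,0,0],[0,0,0],[0,0,0],[0,0,0],[0,0,0]], twist=[[0,0.04,0],[0,0.08,0],[0,0.12,0],[0,0.16,0],[0,0.2,0]])

```text
clock: 6.3
ee_pos: [447.0, -254.0, 121.5]
orientation: [-179.9, -8.8, 89.9]
force: [-1.2, 0.4, -3.5]
opening: 38.9
grasp_force: 80.9
```

Emit:
move_arm(linear=[[0,0,0],[0,0,0],[0,0,0],[0,0,0],[0,0,0]], twist=[[0,0.04,0],[0,0.08,0],[0,0.12,0],[0,0.16,0],[0,0.18,0]])

```text
clock: 6.8
ee_pos: [445.5, -255.9, 119.1]
orientation: [-179.5, -41.2, 89.4]
force: [0.4, -0.1, -1.9]
opening: 38.6
grasp_force: 81.0
```

Emit:
move_arm(linear=[[0,0,0],[0,0,0]], twist=[[0,0.0,0],[0,0,0]])

```text
clock: 7.0
ee_pos: [446.6, -253.7, 120.0]
orientation: [-179.6, -40.9, 89.6]
force: [0.5, -0.1, -1.8]
opening: 39.0
grasp_force: 81.0
```

Emit:
move_arm(linear=[[0,0,0],[-0.09,0,0.07],[-0.18,0,0.15],[-0.26,0,0.22],[-0.26,0,0.22]], twist=[[0,0.031,0],[0,0.031,0],[0,0.031,0],[0,0.031,0],[0,0.031,0]])

```text
clock: 7.5
ee_pos: [445.5, -260.7, 67.5]
orientation: [-179.3, -46.6, 89.5]
force: [-0.2, -0.2, -2.0]
opening: 38.8
grasp_force: 81.2
```

Emit:
move_arm(linear=[[0,0,0],[0,0,0]], twist=[[0,0,0],[0,0,0]])

```text
clock: 7.7
ee_pos: [447.0, -261.6, 70.6]
orientation: [-179.7, -46.5, 89.7]
force: [-0.1, 0.4, -2.1]
opening: 38.9
grasp_force: 81.2
```

```bash
python3 - <<'E'
from cell import env;import cv2,numpy as np
s=env.observe();print(s['ee_pos'],s['orientation'],s['force'],s['qpos'])
a=env.camera("scene")["image"][200:350,160:340];b=env.camera("side")["image"][110:260,310:460]
k=dict(fx=2.4,fy=2.4,interpolation=cv2.INTER_CUBIC)
cv2.imwrite("pics/up.png",np.hstack([cv2.resize(a,None,**k),cv2.resize(b,None,**k)])[:,:,::-1])
E
```

```text
[ 447.00748993 -261.55178702   70.62360436] [-179.65363685  -46.47668627   89.69925231] [-0.05180647  0.39115169 -2.08638028] [ 53.81651696  46.93144626 -13.39750852  92.17771981 -23.69914855
  76.55520801  54.42869309]
```

View pics/up.png

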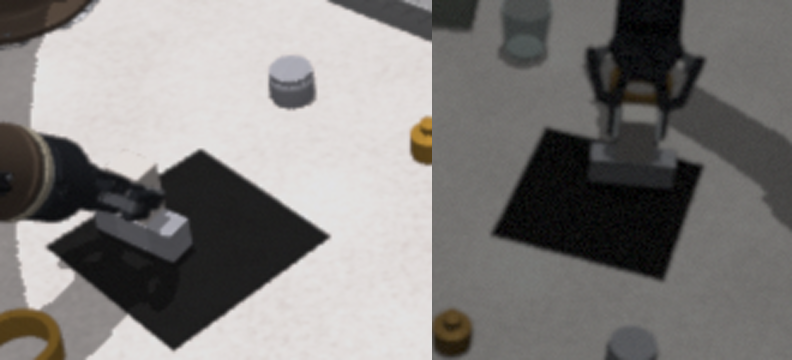

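The scraper is upright just above the mat, with its block at about (148,230) in the left half; I'll lower it gently.

Emit:
move_arm(linear=[[-0.015,0,0.014],[-0.03,0,0.028],[-0.03,0,0.028]], twist=[[0,0,0],[0,0,0],[0,0,0]])

```text
clock: 8.1
ee_pos: [446.4, -261.8, 63.5]
orientation: [-179.6, -46.5, 89.6]
force: [0.7, 0.5, -1.1]
opening: 38.8
grasp_force: 81.2
```

Emit:
move_arm(linear=[[-0.01,0,0.0092],[-0.0145,0,0.0138],[-0.0145,0,0.0138]], twist=[[0,0,0],[0,0,0],[0,0,0]])

```text
clock: 8.4
ee_pos: [446.4, -261.8, 63.3]
orientation: [-179.7, -46.6, 89.7]
force: [-4.0, -1.8, 14.8]
opening: 39.1
grasp_force: 82.6
```

Emit:
move_arm(linear=[[0.008,0,-0.008],[0.008,0,-0.008],[0.008,0,-0.008]], twist=[[0,0,0],[0,0,0],[0,0,0]])

```text
clock: 8.7
ee_pos: [446.6, -262.0, 63.3]
orientation: [-179.6, -46.5, 89.6]
force: [-3.0, -1.3, 6.5]
opening: 38.6
grasp_force: 81.9
```

Emit:
move_arm(linear=[[0,0,0],[0,0,0],[0,0,0],[0,0,0],[0,0,0]], twist=[[0,0,0],[0,0,0],[0,0,0],[0,0,0],[0,0,0]], hand=1)

```text
clock: 9.2
ee_pos: [446.5, -261.7, 62.4]
orientation: [-179.6, -46.5, 89.6]
force: [-0.1, -0.4, -0.7]
opening: 85.3
grasp_force: 0.0
```

Emit:
move_arm(linear=[[0,0,-0.15],[0,0,-0.35],[0,0,-0.6],[0,0,-0.8],[0,0,-0.8]], twist=[[0,0,0],[0,0,0],[0,0,0],[0,0,0],[0,0,0]])

```text
clock: 9.7
ee_pos: [447.1, -352.9, 147.2]
orientation: [-179.8, -46.2, 89.6]
force: [0.3, 1.0, -0.6]
opening: 85.5
grasp_force: 0.0
```

```bash
python3 - <<'E'
from cell import env;import cv2,numpy as np,pickle
s=env.observe();print(s['ee_pos'],s['orientation'])
a=env.camera("scene");b=env.camera("side");w=env.camera("wrist");pickle.dump((s,a,b,w),open("r.pkl","wb"))
k=dict(fx=2.4,fy=2.4,interpolation=cv2.INTER_CUBIC)
cv2.imwrite("pics/rel.png",np.hstack([cv2.resize(a["image"][200:350,160:340],None,**k),cv2.resize(b["image"][110:260,310:460],None,**k)])[:,:,::-1])
E
```

```text
[ 447.13419131 -352.9130568   147.24159645] [-179.80903866  -46.20345486   89.58433376]
```

View pics/rel.png

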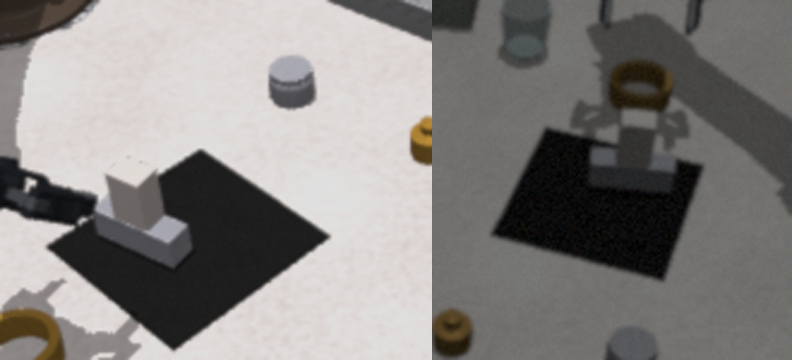

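The scraper stands upright on the mat, released: grip top at about (132,166) in the scene half and (641,119) in the side half.

```bash
python3 - <<'E'
from h import *;import pickle
s,a,b,w=pickle.load(open("r.pkl","rb"))
print(cast(b,[397.1,159.6],104),cast(a,[160+133/2.4,200+169/2.4],104))
R=Ro.from_euler('xyz',s["orientation"],degrees=True).as_matrix()
print(R.round(3)); t=np.array([446.5,-268,180]);print((R.T@(t-s["ee_pos"])/150).round(3))
Rd=Ro.from_euler('xyz',[180,0,90],degrees=True).as_matrix();print((Ro.from_matrix(R.T@Rd).as_rotvec()/np.pi).round(4))
E
```

```text
[[ 443.22617685 -263.57706555  104.        ]] [[ 451.14336531 -266.89675853  104.        ]]
[[ 0.005  1.     0.002]
 [ 0.692 -0.005  0.722]
 [ 0.722 -0.002 -0.692]]
[ 0.549 -0.007  0.257]
[-1.000e-04 -2.567e-01 -1.800e-03]
```

Emit:
move_arm(linear=[[0.2,0,0],[0.5,0,0.1],[0.55,-0.005,0.25],[0.55,-0.005,0.25],[0.55,-0.005,0.25]], twist=[[0,-0.04,0],[0,-0.09,0],[0,-0.13,0],[0,-0.18,0],[0,-0.22,0]])

```text
clock: 10.35
ee_pos: [446.1, -262.6, 179.2]
orientation: [-179.8, -6.7, 90.1]
force: [0.1, 0.3, 0.2]
opening: 85.7
grasp_force: 0.0
```

Emit:
move_arm(linear=[[0,0,0],[0,0,0],[0,0,0]], twist=[[0,-0.036,0],[0,-0.036,0],[0,-0.036,0]])

```text
clock: 10.65
ee_pos: [446.0, -263.3, 178.7]
orientation: [-179.6, -0.6, 90.1]
force: [1.2, 0.0, 0.1]
opening: 85.4
grasp_force: 0.0
```

Emit:
move_arm(linear=[[0,0,0],[0,0,0]], twist=[[0,0,0],[0,0,0]])

```text
clock: 10.85
ee_pos: [445.7, -266.1, 178.4]
orientation: [-179.6, -0.5, 89.8]
force: [-0.1, -0.7, -0.6]
opening: 85.0
grasp_force: 0.0
```

Emit:
move_arm(linear=[[0,0.003,0.3],[0,0.003,0.55],[0,0.003,0.7],[0,0.003,0.787],[0,0.003,0.787]], twist=[[0,-0.003,0],[0,-0.003,0],[0,-0.003,0],[0,-0.003,0],[0,-0.003,0]])

```text
clock: 11.35
ee_pos: [444.9, -264.3, 59.3]
orientation: [-179.5, -0.0, 89.8]
force: [-0.5, 0.1, 0.3]
opening: 85.5
grasp_force: 0.0
```

Emit:
move_arm(linear=[[0,0,0],[0,0,0],[0,0,0],[0,0,0],[0,0,0]], twist=[[0,0,0],[0,0,0],[0,0,0],[0,0,0],[0,0,0]], hand=-1)

```text
clock: 11.85
ee_pos: [446.8, -264.4, 62.4]
orientation: [-179.8, 0.2, 89.9]
force: [-1.6, 0.8, 5.2]
opening: 39.4
grasp_force: 79.9
```

Emit:
move_arm(linear=[[0,0,0],[0,0,0],[0,0,0]], twist=[[0,0,0],[0,0,0],[0,0,0]])

```text
clock: 12.15
ee_pos: [446.8, -264.4, 62.4]
orientation: [-179.8, 0.2, 89.9]
force: [-2.1, 1.0, 5.7]
opening: 39.5
grasp_force: 79.9
```

Emit:
move_arm(linear=[[0,0,-0.1],[0,0,-0.3],[0,0,-0.6],[0,0,-0.8],[0.2,0,-0.8]], twist=[[0,0,0],[0,0,0],[0,0,0],[0,0,0],[0,0,0]])

```text
clock: 12.65
ee_pos: [448.9, -238.2, 186.0]
orientation: [179.8, 0.4, 89.6]
force: [1.5, -0.7, -2.2]
opening: 39.4
grasp_force: 81.4
```

Emit:
move_arm(linear=[[0.25,0,0],[0.5,0,0],[0.75,0,0],[1,0,0],[1,0,0]], twist=[[0,0,0],[0,0,0],[0,0,0],[0,0,0],[0,0,0]])

```text
clock: 13.15
ee_pos: [447.0, -78.5, 181.4]
orientation: [-179.8, 0.0, 90.3]
force: [0.5, -0.3, -1.5]
opening: 39.1
grasp_force: 81.3
```

Emit:
move_arm(linear=[[0.25,-0.1,0],[0.5,-0.1,0],[0.75,-0.2,0],[1,-0.2,0],[1,-0.2,0]], twist=[[0,0,0],[0,0,0],[0,0,0],[0,0,0],[0,0,0]])

```text
clock: 13.65
ee_pos: [417.1, 70.7, 181.4]
orientation: [-179.8, -0.0, 90.3]
force: [0.9, -0.7, -2.0]
opening: 39.4
grasp_force: 81.3
```

```bash
python3 -c "
from cell import env;s=env.observe();print(s['qpos'].round(1) if hasattr(s['qpos'],'round') else s['qpos'],s['ee_pos'],s['orientation'])"
```

```text
[  4.    8.6 -22.  120.1   4.   52.2 -19.9] [417.1082675   70.70229542 181.42285191] [-1.79815067e+02 -2.61347334e-03  9.02834410e+01]
```

Emit:
move_arm(linear=[[0.25,-0.05,0],[0.5,-0.1,0],[0.75,-0.15,0],[1,-0.15,0],[1,-0.15,0]], twist=[[0,0,0.04],[0,0,0.08],[0,0,0.12],[0,0,0.16],[0,0,0.2]])

```text
clock: 14.15
ee_pos: [394.9, 220.8, 181.2]
orientation: [-179.8, 0.1, 53.9]
force: [-0.5, -1.4, -2.4]
opening: 39.2
grasp_force: 81.3
```

Emit:
move_arm(linear=[[0,0,0],[0,0,0],[0,0,0],[0,0,0],[0,0,0]], twist=[[0,0,0.045],[0,0,0.09],[0,0,0.13],[0,0,0.17],[0,0,0.21]])

```text
clock: 14.65
ee_pos: [395.5, 215.3, 180.7]
orientation: [180.0, 0.3, 15.8]
force: [-0.7, -0.5, -2.7]
opening: 39.1
grasp_force: 81.4
```

Emit:
move_arm(linear=[[0,0,0],[0,0,0],[0,0,0],[0,0,0],[0,0,0]], twist=[[0,0,0.045],[0,0,0.09],[0,0,0.11],[0,0,0.11],[0,0,0.11]])

```text
clock: 15.15
ee_pos: [395.3, 215.8, 180.7]
orientation: [179.9, 0.3, -3.6]
force: [0.2, 1.0, -2.4]
opening: 39.2
grasp_force: 81.4
```

```bash
cat > w.py <<'E'
from cell import env
from h import *
import sys
s=env.observe();e=np.array(s['ee_pos']);O=np.array([480.5,263.5]);a=np.radians(-4);u=np.array([np.cos(a),np.sin(a)]);v=np.array([-u[1],u[0]])
d=e[:2]-O;print("plate xy",(d@u).round(1),(d@v).round(1),"z",e[2].round(1),"rpy",np.round(s['orientation'],1),"q",np.round(s['qpos'],1),"F",np.round(s['force'],1),s['clock'])
t=[float(x) for x in sys.argv[1:]]
R=Ro.from_euler('xyz',s["orientation"],degrees=True).as_matrix()
X=np.r_[O+t[0]*u+t[1]*v,t[2]]
print("linear",(R.T@(X-e)/150).round(3),"twist",(Ro.from_matrix(R.T@Ro.from_euler('xyz',[180,0,-4],degrees=True).as_matrix()).as_rotvec()/np.pi).round(4))
E
python3 w.py -85 -24 110
```

```text
plate xy -81.7 -53.6 z 180.7 rpy [179.9   0.3  -3.6] q [ -20.6   10.9  -16.   117.1    3.7   52.7 -132.1] F [ 0.2  1.  -2.4] 15.15
linear [-0.019 -0.198  0.471] twist [0.0007 0.0014 0.0023]
```

Emit:
move_arm(linear=[[-0.019,-0.1,0.1],[-0.019,-0.198,0.3],[-0.019,-0.198,0.47],[-0.019,-0.198,0.47],[-0.019,-0.198,0.47]], twist=[[0,0,0],[0.0007,0.0014,0.0023],[0.0007,0.0014,0.0023],[0.0007,0.0014,0.0023],[0.0007,0.0014,0.0023]])

```text
clock: 15.65
ee_pos: [393.7, 245.6, 110.2]
orientation: [180.0, 0.1, -4.0]
force: [0.4, -0.5, -1.2]
opening: 39.3
grasp_force: 81.1
```

Emit:
move_arm(linear=[[0,0,0],[0,0,0]], twist=[[0,0,0],[0,0,0]])

```text
clock: 15.85
ee_pos: [394.6, 246.1, 111.3]
orientation: [-179.9, -0.1, -4.1]
force: [-0.2, -0.6, -1.9]
opening: 39.1
grasp_force: 81.1
```

```bash
python3 w.py -85 -24 95; python3 - <<'E'
from cell import env;import cv2,numpy as np
k=dict(fx=2.4,fy=2.4,interpolation=cv2.INTER_CUBIC)
b=env.camera("side")["image"];a=env.camera("scene")["image"]
cv2.imwrite("pics/plate1.png",np.hstack([cv2.resize(b[270:410,260:440],None,**k),cv2.resize(a[120:260,290:420],None,**k)])[:,:,::-1])
E
```

```text
plate xy -84.5 -23.3 z 111.3 rpy [-1.799e+02 -1.000e-01 -4.100e+00] q [ -24.3   17.9  -16.1  119.6    7.1   43.3 -139. ] F [-0.2 -0.6 -1.9] 15.85
linear [-0.003  0.005  0.108] twist [-0.0004 -0.0005 -0.0006]
```

View pics/plate1.png

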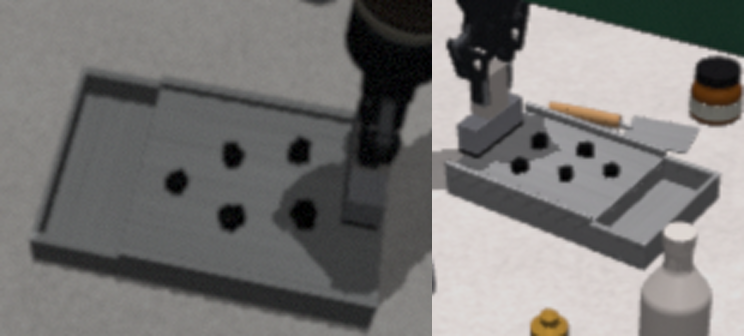

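The scraper hangs level above the plate's open end, ahead of all five chips; in the side half it is at (365,190) and the chips are at (177–303,150–217).

Emit:
move_arm(linear=[[0,0.005,0.05],[0,0.005,0.1],[0,0.005,0.1]], twist=[[0,0,0],[0,0,0],[0,0,0]])

```text
clock: 16.25
ee_pos: [392.9, 244.6, 93.8]
orientation: [179.9, 0.1, -4.1]
force: [0.1, 0.5, -1.7]
opening: 39.2
grasp_force: 81.2
```

Emit:
move_arm(linear=[[0,0,0.01],[0,0,0.02],[0,0,0.02]], twist=[[0,0,0],[0,0,0],[0,0,0]])

```text
clock: 16.55
ee_pos: [393.5, 245.1, 93.2]
orientation: [180.0, 0.0, -4.1]
force: [-5.3, -3.8, 17.1]
opening: 39.2
grasp_force: 83.6
```

Emit:
move_arm(linear=[[0,0,-0.017],[0.08,0,-0.017],[0.16,0,-0.017],[0.24,0,-0.017],[0.32,0,-0.017]], twist=[[0,0,0],[0,0,0],[0,0,0],[0,0,0],[0,0,0]])

```text
clock: 17.05
ee_pos: [442.9, 241.5, 94.2]
orientation: [180.0, 0.0, -4.1]
force: [-0.9, -0.7, -1.5]
opening: 38.9
grasp_force: 81.3
```

```bash
python3 w.py 105 -24 95
```

```text
plate xy -36.0 -24.5 z 94.2 rpy [180.    0.   -4.1] q [ -22.2   22.6  -14.7  115.2    8.2   43.2 -135.9] F [-0.9 -0.7 -1.5] 17.05
linear [ 0.94  -0.006 -0.006] twist [ 0.      0.0002 -0.0007]
```

Emit:
move_arm(linear=[[0.07,0,-0.002],[0.14,0,-0.004],[0.21,0,-0.004],[0.28,0,-0.004],[0.35,0,-0.004]], twist=[[0,0,0],[0,0,0],[0,0,0],[0,0,0],[0,0,0]])

```text
clock: 17.55
ee_pos: [494.7, 238.0, 95.0]
orientation: [-180.0, 0.0, -4.1]
force: [0.0, 0.4, -2.3]
opening: 39.2
grasp_force: 81.3
```

Emit:
move_arm(linear=[[0.07,0,0],[0.14,0,0],[0.21,0,0],[0.28,0,0],[0.35,0,0]], twist=[[0,0,0],[0,0,0],[0,0,0],[0,0,0],[0,0,0]])

```text
clock: 18.05
ee_pos: [547.0, 234.3, 95.0]
orientation: [-180.0, 0.0, -4.1]
force: [-0.4, 0.6, -2.2]
opening: 38.9
grasp_force: 81.3
```

```bash
python3 w.py 108 -24 95
```

```text
plate xy 68.4 -24.5 z 95.0 rpy [-180.     0.    -4.1] q [ -18.2   29.8  -13.   102.6    8.6   48.6 -129.3] F [-0.4  0.6 -2.2] 18.05
linear [ 0.264 -0.004  0.   ] twist [-0.      0.0002 -0.0005]
```

Emit:
move_arm(linear=[[0.07,0,0],[0.14,0,0],[0.21,0,0],[0.265,0,0],[0.265,0,0]], twist=[[0,0,0],[0,0,0],[0,0,0],[0,0,0],[0,0,0]])

```text
clock: 18.55
ee_pos: [587.2, 231.0, 94.9]
orientation: [-180.0, -0.0, -4.2]
force: [-0.8, 0.1, -3.2]
opening: 39.1
grasp_force: 81.3
```

Emit:
move_arm(linear=[[0,0,-0.1],[0,0,-0.3],[-0.2,0,-0.5],[-0.5,-0.1,-0.5],[-0.8,-0.2,-0.5]], twist=[[0,0,0],[0,0,0],[0,0,0],[0,0,0],[0,0,0]])

```text
clock: 19.05
ee_pos: [467.5, 270.4, 172.3]
orientation: [-179.9, -0.1, -4.2]
force: [-0.8, 0.9, -1.9]
opening: 39.2
grasp_force: 81.5
```

Emit:
move_arm(linear=[[-0.2,-0.1,0],[-0.4,-0.1,0],[-0.45,-0.1,0],[-0.45,-0.12,0],[-0.45,-0.12,0]], twist=[[0,0,0],[0,0,0],[0,0,0],[0,0,0],[0,0,0]])

```text
clock: 19.55
ee_pos: [403.3, 293.1, 171.0]
orientation: [-179.9, -0.1, -4.1]
force: [0.3, -0.7, -1.5]
opening: 39.3
grasp_force: 81.3
```

```bash
python3 w.py -90 24 100; cat > look.py <<'E'
from h import *
from cell import env
O=np.array([480.5,263.5]);a=np.radians(-4);u=np.array([np.cos(a),np.sin(a)]);v=np.array([-u[1],u[0]])
for n,off in(("side",np.array([.5,-1.4])),("scene",np.array([-.5,1.4]))):
    c=env.camera(n);g=c["image"].max(2)
    for b in blobs(g<25,8,300):
        for z in(42,12):
            p=cast(c,b[0],z)[0,:2]+off-O;x,y=p@u,p@v
            if -115<x<185 and -90<y<90 and ((x<100)==(z==42)):print(n,z,b[0].round(),b[1][4],"plate",x.round(1),y.round(1))
E
python3 look.py
```

```text
plate xy -79.0 24.2 z 171.0 rpy [-1.799e+02 -1.000e-01 -4.100e+00] q [ -26.7   16.2  -17.7  111.9    6.1   52.7 -141.6] F [ 0.3 -0.7 -1.5] 19.55
linear [-0.074  0.002  0.473] twist [-0.0004 -0.0004 -0.0006]
side 12 [308. 328.] 90 plate 130.8 -35.5
side 12 [299. 345.] 105 plate 139.8 7.3
side 42 [332. 361.] 71 plate 60.8 43.9
scene 42 [369. 185.] 23 plate 61.2 43.7
scene 12 [385. 207.] 43 plate 138.2 9.7
scene 12 [375. 213.] 41 plate 128.5 -30.0
```

Emit:
move_arm(linear=[[0.2,0,0.1],[0.5,0,0.3],[0.53,0,0.45],[0.53,0,0.5],[0.53,0,0.505]], twist=[[0,0,0],[0,0,0],[0,0,0],[0,0,0],[0,0,0]])

```text
clock: 20.15
ee_pos: [482.4, 285.9, 93.9]
orientation: [179.9, 0.1, -4.2]
force: [-1.0, 0.3, -2.3]
opening: 39.2
grasp_force: 81.4
```

Emit:
move_arm(linear=[[0,0,0],[0.06,0,0],[0.12,0,0],[0.18,0,0],[0.24,0,0]], twist=[[0,0,0],[0,0,0],[0,0,0],[0,0,0],[0,0,0]])

```text
clock: 20.65
ee_pos: [518.6, 284.4, 94.5]
orientation: [-180.0, 0.0, -4.1]
force: [-0.3, 0.1, -1.6]
opening: 39.4
grasp_force: 81.4
```

```bash
python3 w.py 108 24 95
```

```text
plate xy 36.5 23.5 z 94.5 rpy [-180.     0.    -4.1] q [ -22.9   29.6  -14.2  103.2    9.3   48.4 -135.6] F [-0.3  0.1 -1.6] 20.65
linear [ 0.476 -0.004 -0.003] twist [-0.0001  0.     -0.0006]
```

Emit:
move_arm(linear=[[0.06,0,0],[0.12,0,0],[0.18,0,0],[0.24,0,0],[0.3,0,0]], twist=[[0,0,0],[0,0,0],[0,0,0],[0,0,0],[0,0,0]])

```text
clock: 21.15
ee_pos: [563.1, 281.2, 94.2]
orientation: [-180.0, 0.0, -4.1]
force: [-0.1, -0.2, -2.5]
opening: 39.0
grasp_force: 81.4
```

Emit:
move_arm(linear=[[0.06,0,0],[0.12,0,0],[0.17,0,0],[0.17,0,0],[0.17,0,0]], twist=[[0,0,0],[0,0,0],[0,0,0],[0,0,0],[0,0,0]])

```text
clock: 21.65
ee_pos: [587.6, 279.4, 94.1]
orientation: [180.0, 0.1, -4.1]
force: [-1.0, -0.1, -3.0]
opening: 39.0
grasp_force: 81.4
```

Emit:
move_arm(linear=[[0,0,-0.1],[0,0,-0.3],[-0.2,0,-0.53],[-0.5,0,-0.57],[-0.8,0,-0.57]], twist=[[0,0,0],[0,0,0],[0,0,0],[0,0,0],[0,0,0]])

```text
clock: 22.15
ee_pos: [467.6, 288.9, 182.8]
orientation: [-179.8, -0.2, -4.1]
force: [-0.2, 1.1, -2.5]
opening: 39.1
grasp_force: 81.6
```

Emit:
move_arm(linear=[[-0.2,0,0],[-0.4,0,0],[-0.5,0,0],[-0.5,0,0]], twist=[[0,0,0],[0,0,0],[0,0,0],[0,0,0]])

```text
clock: 22.55
ee_pos: [391.7, 294.0, 181.1]
orientation: [-180.0, -0.0, -3.9]
force: [1.6, -0.2, -2.4]
opening: 39.3
grasp_force: 81.5
```

```bash
python3 look.py;python3 w.py -85 24 180; python3 - <<'E'
from cell import env;import cv2,numpy as np
k=dict(fx=2.4,fy=2.4,interpolation=cv2.INTER_CUBIC)
b=env.camera("side")["image"];a=env.camera("scene")["image"]
cv2.imwrite("pics/plate2.png",np.hstack([cv2.resize(b[270:410,260:440],None,**k),cv2.resize(a[120:260,290:420],None,**k)])[:,:,::-1])
E
```

```text
side 12 [308. 328.] 92 plate 130.6 -35.2
side 12 [299. 345.] 105 plate 140.0 7.1
side 12 [304. 364.] 57 plate 119.5 47.2
scene 12 [386. 203.] 77 plate 129.0 28.1
scene 12 [375. 213.] 41 plate 128.5 -30.0
plate xy -88.0 23.9 z 180.7 rpy [-1.799e+02 -1.000e-01 -4.100e+00] q [ -26.6   14.9  -18.5  112.1    5.8   53.8 -142.1] F [-0.5  0.3 -1.9] 22.65
linear [ 0.02  -0.     0.005] twist [-0.0003 -0.0004 -0.0005]
```

View pics/plate2.png

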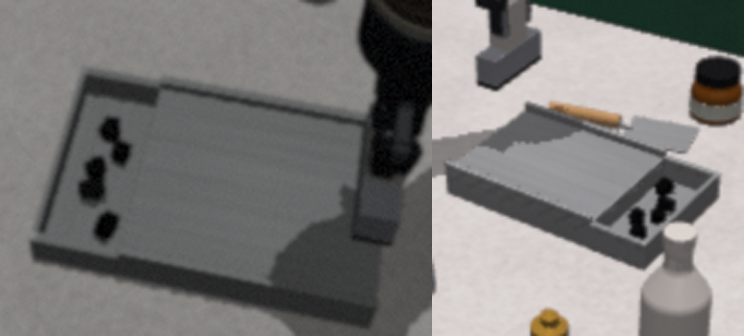

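All five chips lie in the trough (side half, around (90–120,128–227)) and the plate is clear. Next I take the scraper back to the mat.

Emit:
move_arm(linear=[[0.02,0.25,0],[0.05,0.5,0],[0.08,0.75,0],[0.1,1,0],[0.1,1,0]], twist=[[0,0,0],[0,0,0],[0,0,0],[0,0,0],[0,0,0]])

```text
clock: 23.25
ee_pos: [398.4, 137.2, 179.6]
orientation: [179.9, 0.1, -4.5]
force: [0.7, 0.3, -1.8]
opening: 39.2
grasp_force: 81.9
```

Emit:
move_arm(linear=[[0.06,0.25,0],[0.12,0.5,0],[0.18,0.75,0],[0.25,1,0],[0.25,1,0]], twist=[[0,0,0],[0,0,0],[0,0,0],[0,0,0],[0,0,0]])

```text
clock: 23.75
ee_pos: [425.7, -14.8, 179.9]
orientation: [179.9, -0.0, -4.5]
force: [-0.9, 1.4, -2.4]
opening: 39.5
grasp_force: 82.2
```

Emit:
move_arm(linear=[[0.06,0.25,0],[0.12,0.5,0],[0.18,0.75,0],[0.25,1,0],[0.25,1,0]], twist=[[0,0,0],[0,0,0],[0,0,0],[0,0,0],[0,0,0]])

```text
clock: 24.25
ee_pos: [452.1, -167.2, 179.8]
orientation: [179.9, -0.0, -4.5]
force: [-0.1, 1.1, -1.7]
opening: 39.1
grasp_force: 82.3
```

Emit:
move_arm(linear=[[0.06,0.25,0],[0.12,0.5,0],[0.12,0.5,0],[0.12,0.5,0]], twist=[[0,0,0],[0,0,0],[0,0,0],[0,0,0]])

```text
clock: 24.65
ee_pos: [463.9, -238.2, 179.3]
orientation: [-180.0, 0.1, -4.2]
force: [0.0, 1.2, -2.9]
opening: 39.0
grasp_force: 82.4
```

```bash
python3 - <<'E'
from cell import env
from h import *
s=env.observe();print({k:np.round(s[k],1) for k in("ee_pos","orientation","qpos","force")})
R=Ro.from_euler('xyz',s["orientation"],degrees=True).as_matrix()
print((R.T@(np.array([470,-241,72])-s["ee_pos"])/150).round(3))
E
```

```text
{'ee_pos': array([ 463.9, -238.2,  179.3]), 'orientation': array([-1.8e+02,  1.0e-01, -4.2e+00]), 'qpos': array([ 18.8,  16.6,   3.8, 109.4,  -1.3,  54.1, -71. ]), 'force': array([ 0. ,  1.2, -2.9])}
[0.043 0.016 0.715]
```

Contact should come at a TCP height of about 62.4, so I lower to about 72 and then creep.

Emit:
move_arm(linear=[[0.04,0.02,0.25],[0.04,0.02,0.5],[0.04,0.02,0.65],[0.04,0.02,0.715],[0.04,0.02,0.715]], twist=[[0,0,0],[0,0,0],[0,0,0],[0,0,0],[0,0,0]])

```text
clock: 25.15
ee_pos: [469.0, -239.9, 71.5]
orientation: [-179.9, 0.2, -4.0]
force: [0.3, 0.2, -2.3]
opening: 39.1
grasp_force: 82.4
```

Emit:
move_arm(linear=[[0,0,0.02],[0,0,0.045],[0,0,0.055],[0,0,0.055],[0,0,0.055]], twist=[[0,0,0],[0,0,0],[0,0,0],[0,0,0],[0,0,0]])

```text
clock: 25.65
ee_pos: [469.5, -241.5, 64.7]
orientation: [180.0, -0.0, -4.1]
force: [0.3, -0.4, -1.9]
opening: 39.0
grasp_force: 82.4
```

Emit:
move_arm(linear=[[0,0,0.008],[0,0,0.016],[0,0,0.02],[0,0,0.02]], twist=[[0,0,0],[0,0,0],[0,0,0],[0,0,0]])

```text
clock: 26.05
ee_pos: [469.7, -241.4, 62.3]
orientation: [180.0, -0.0, -4.1]
force: [-2.3, 1.7, 8.8]
opening: 39.2
grasp_force: 83.9
```

Emit:
move_arm(linear=[[0,0,0],[0,0,0],[0,0,0],[0,0,0],[0,0,0]], twist=[[0,0,0],[0,0,0],[0,0,0],[0,0,0],[0,0,0]], hand=1)

```text
clock: 26.55
ee_pos: [469.3, -241.4, 61.2]
orientation: [-180.0, 0.0, -4.1]
force: [0.0, -0.5, 0.4]
opening: 85.3
grasp_force: 0.0
```

Emit:
move_arm(linear=[[0,0,-0.1],[0,0,-0.3],[0,0,-0.6],[0,0,-0.9],[0,0,-0.95]], twist=[[0,0,0],[0,0,0],[0,0,0],[0,0,0],[0,0,0]])

```text
clock: 27.05
ee_pos: [471.8, -242.6, 209.1]
orientation: [179.9, -0.4, -4.1]
force: [0.6, -0.7, -0.1]
opening: 85.1
grasp_force: 0.0
```

Emit:
move_arm(linear=[[0,0,0],[0,0,0],[0,0,0],[0,0,0],[0,0,0]], twist=[[0,0,0],[0,0,0],[0,0,0],[0,0,0],[0,0,0]])

```text
clock: 27.55
ee_pos: [468.9, -241.3, 202.8]
orientation: [-180.0, 0.1, -4.1]
force: [-0.1, -0.7, -0.5]
opening: 85.2
grasp_force: 0.0
```

```bash
python3 look.py; python3 - <<'E'
from cell import env
from h import *
c=env.camera("scene");g=c["image"].astype(int);q=proj(c,[[381-4,-320,4],[405,-132,4],[593,-167,4],[551,-354,4],[470,-241,104]]).astype(int)
# bright scraper pixels around predicted upright silhouette, vs predicted grip top
m=np.zeros(g.shape[:2],bool);r=q[4];m[r[1]-15:r[1]+60,r[0]-45:r[0]+45]=True
hull=cv2.fillConvexPoly(np.zeros(m.shape,np.uint8),cv2.convexHull(q),1)>0
for b in blobs(m&hull&(g.max(2)>60),30):print(b[0].round(),b[1])
print("expected top",q[4],"foot",proj(c,[[470,-289,4],[470,-193,4],[470,-241,4]]).round())
print(env.observe()["force"])
E
```

```text
side 12 [308. 328.] 98 plate 130.7 -35.3
side 12 [299. 345.] 119 plate 139.7 7.8
side 12 [304. 364.] 67 plate 119.3 47.4
scene 12 [386. 203.] 77 plate 129.0 28.1
scene 12 [375. 213.] 41 plate 128.5 -30.0
[230. 286.] [ 198  263   54   47 1093]
expected top [229 266] foot [[222. 311.]
 [247. 286.]
 [235. 298.]]
[-1.36400108  0.06149327  0.03208499]
```

```bash
python3 - <<'E'
from cell import env
from h import *
c=env.camera("side");g=c["image"].max(2).astype(int)
P=lambda *x:proj(c,[x])[0].round().astype(int)
print("top",P(470,-241,104),"blockside",P(485,-241,24),"gripside",P(484,-225,75))
for z in(8,20,35,50,65,80,95,101):
    p=P(485,-241,z);p2=P(470,-221,z);print(z,p2,g[p2[1],p2[0]-14:p2[0]+15:2])
E
```

```text
top [387 164] blockside [378 186] gripside [380 176]
8 [382 196] [ 1  4  4  5  0 28 41 38 38 36 32 12  6  4 12]
20 [383 193] [ 9  0  8  7 13 46 50 52 53 53 47 14  8  5  9]
35 [383 189] [ 9 14 11  7  2 47 55 57 57 55 54 23 14  9 13]
50 [384 185] [12  6 11 13 12 35 51 51 52 52 47 19  3 16 12]
65 [385 180] [ 6 10 12 13 16 41 50 50 53 49 47 16 11 18  6]
80 [385 176] [10 12 11  8 10 39 51 50 51 50 48 30 10 12 10]
95 [386 172] [15 14 12  7 12 41 52 48 48 53 52 47 66 87 96]
101 [386 170] [ 10  14   5  12  11  41  54  58  62  66  67  93 112 112 115]
```

```bash
python3 -c "
from cell import env;print(env.job_done())"
```

```text
the job is handed in; nothing more can be done
None
```

I handed the job in at about 28 s of the 72 s limit: the cameras show all five chips in the trough and the scraper standing upright on the mat, released; the hand-in call gave no verdict.

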